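# Size a flask stopper in the stepped gauge

### The job

Take the middle-sized of the three grey knobbed stoppers by its knob and size it in the aluminium stepped gauge, from the smallest well upward: keeping hold of it, set it down flat and centred on the mouth of the smallest well so that it rests there a moment, then lift it and do the same at the next. Lower it, still held, into the first well that it enters, then let go and leave it sitting flat on the bottom of that well.

Things in the scene. Friction and masses are not known exactly. Their poses are not given: they have to be found in the camera images.
- stopper_knob (a point): Middle-sized of three grey plastic stoppers standing upright, in any order, between robot and gauge: a disc 48 mm across, 18 mm thick, with an upright round knob 24 mm across, 40 mm tall on its middle (about 60 g). The others have the same knob and discs of 34 and 70 mm. Point: on the axis half-way up the knob, 39 mm above the flat underside; z up.
- step1 (a point): Smallest well, 28 mm across (the stopper cannot enter), in the lowest step of the gauge: a fixed aluminium staircase 322 mm long, 96 mm wide, of four steps, tops 26, 32, 38, 44 mm above the bench, rising to the robot's left (+y of this frame, within 15 degrees of world +y). Point: centre of the well's mouth, level with the step's top, which is 74 mm long; z up.
- step2 (a point): Second well, 42 mm across (the stopper cannot enter). Point: centre of the well's mouth, level with the top of its step, 74 mm from step1 along +y and 6 mm higher; the step is 74 mm long. Every well is 10 mm deep, flat-bottomed, in the middle of its step's top. Same axes.
- step3 (a point): Third well, 64 mm across, 10 mm deep, the first that the stopper enters (8 mm to spare all round). The fourth and last is 80 mm. Point: centre of the well's mouth, level with the top of its step, 77 mm from step2 along +y and 6 mm higher. Seated, the stopper's underside is 10 mm below this point and its knob point 29 mm above it. Same axes.
Things that resemble listed ones, but are neither listed nor needed, are in the scene too. What is shaped like the part that bears stopper_knob but purple is not meant.

How it is judged:
On the way, in this order (a step that is already met when the one before it is completed fails the run):
1. the stopper, held upright, is set down on the first step over the smallest well (axes within 15 mm) (horizontal distance between stopper_knob and step1 below 0.015 m and z of stopper_knob in the frame of step1 between 0.034 and 0.043 m and angle between stopper_knob's own z axis and vertical below 0.2 rad and contact force between stopper and gauge above 0.3 N and contact force between the fingers and stopper above 0.5 N), for 0.1 s.
2. then, still upright and held, on the second step over its well (axes within 15 mm) (horizontal distance between stopper_knob and step2 below 0.015 m and z of stopper_knob in the frame of step2 between 0.034 and 0.043 m and angle between stopper_knob's own z axis and vertical below 0.2 rad and contact force between stopper and gauge above 0.3 N and contact force between the fingers and stopper above 0.5 N), for 0.1 s.
3. then it enters the third well while still held (at least 2 mm deep) (horizontal distance between stopper_knob and step3 below 0.012 m and z of stopper_knob in the frame of step3 between 0.02 and 0.037 m and contact force between the fingers and stopper above 0.5 N).
At the end, for the whole second after the job is handed in: The stopper stands at rest and released in the third well (64 mm), upright within 6 degrees, axes within 12 mm, its underside within 4 mm of the well's bottom (horizontal distance between stopper_knob and step3 below 0.012 m and z of stopper_knob in the frame of step3 between 0.02 and 0.033 m and angle between stopper_knob's own z axis and vertical below 0.1 rad and linear speed of stopper below 0.02 m/s); the robot touches nothing.
It also fails if it takes over 48 s, if anything falls off the work surface, if the arm or the gripper's body presses on something with over 40 N, if the wrist force passes 120 N, or if a joint passes its speed limit or range.

### The arm

A 6-joint arm with a two-finger parallel gripper is mounted at the origin on the work surface. World frame = base frame: x ahead of the robot, y to its left, z up, the work surface at z = 0. Lengths are in m, angles in rad, forces in N, time in s.
With the tool pointing down it reaches from about 0.15 to 0.775 m from the base axis. Payload 6.1 kg.
Tool frame: the origin (TCP) lies at the very end of the fingers, on their centre line; the grasp point (between the pads) lies 19 mm behind it; x points along the fingers, y is the direction in which the jaws open and shut, and the axes are right-handed (so a half turn about x gives the same grasp; the last joint's range is limited). The gripper opens to 85 mm and grips with 20 to 120 N. Pads are 22 mm wide; open, the fingers measure 114 mm over their backs; the gripper's body (76 mm by 85 mm) begins 54 mm behind the grasp point. The pads swing forward as they close: fully open they stand 13 mm farther back than shut.
Start: joints at [-1.272, 0.126, -0.04, 1.405, 0, 1.571], TCP at [0.155, -0.502, 0.231] pointing down, gripper open.
Joint ranges: [-2.72, 2.72], [-0.95, 1.95], [-1.27, 1.35], [-1.78, 2.02], [-1.46, 1.47], [-3.14, 3.14]. Speed limits (rad/s): [2.39, 2.39, 3.01, 3.14, 3.14, 3.14].

### API

Orientations are given as a rotation vector (axis times angle).
In Python, from cell import arm gives the robot as it stands.
- The arm moves only by the shell command python3 -m handwheel 'ROWS' [FORCE]. ROWS is text: rows parted by semicolons, each of 5 numbers parted by spaces: the shift along the tool's x, y, z in cm, then the turn about the tool's x in rad, then the opening, from -1 (shut) to 1 (fully open). In form: dx dy dz twist jaw; .... A call has 1 to 20 rows; each row shifts and turns the commanded pose from where the row before left it, along the tool's axes as they then stand; what a row does not reach is not made up. A row lasts 1/10 s, in which the tool goes at most 50 mm and 8.59 degrees, less where a joint would pass 70% of its speed; a pose out of reach is approached as far as the arm can. A call with a gripper value outside its range is refused whole. The fingers move at their own pace and stop on an object; FORCE is the grip in N (left out, the last holds). Time passes only in rows, so rows that do not move let the fingers close. It gives the time, the measured TCP pose, the force and the opening at its end, in the units of the state.
- arm.get_obs(): the state, without advancing time (a new reading comes with each control period).
- arm.snapshot(name): name is "side" or "top" or "wrist"; returns (picture, depth): 384x512x3 uint8, red, green, blue; 384x512 float32, m along the optical axis (not along the pixel's ray), 0 where there is no reading.
- arm.calibration(name): a dict with "fov_y" (degrees; the focal length in pixels is half the picture's height over the tangent of half this angle, whatever the lens; pixels are square), "cx", "cy" (the principal point, pixels), "world_to_cam" (4x4, takes a point from world to camera coordinates). Camera axes: x right, y down, z forward; pixel columns grow to the right and rows downward; lengths in m; the calibration is good to about 2 mm. A picture is of the moment at which its call begins: read the wrist's pose just before it. calibration takes no time and is no camera call; for the wrist camera it gives the pose at the moment of the call.
- arm.finish_job(): hands the job in, once; it reports no verdict.
The state is a dict: "clock": time; "q": joint angles; "joint_velocities": joint speeds; "joint_efforts": joint torques, N m; "ee_pos": TCP position; "orientation": TCP orientation; "wrist_force": force on the tool from outside, world axes, zero at the start; "wrist_torque": the same for the moment, N m; "gripper_width": finger opening in m.
Only numpy, scipy, OpenCV 4.12 (cv2) and the standard library are available. Lean on these libraries where they do the work, as an engineer would, in place of code of your own. Each camera call takes 0.05 s, during which the arm holds its last target. There are 200 camera calls.

## Working session

There is one attempt and no reset: what is moved stays moved. The work goes in short steps, Python scripts to look and compute and a shell command to move; the robot and the scene stay as the last step left them, time stands still between calls to the robot, and variables do not carry over. Pictures are saved under pics/ and viewed, about 8 in all and at most 12, crops included, and the job is handed in when it is done.

```bash
ls; mkdir -p pics
cat > h.py <<'E'
import numpy as np, cv2
from cell import arm
def snap(n,tag):
    c=arm.calibration(n); im,d=arm.snapshot(n)
    np.savez(f'pics/{tag}.npz',im=im,d=d,W=c['world_to_cam'],f=192/np.tan(np.radians(c['fov_y'])/2),cx=c['cx'],cy=c['cy'])
    cv2.imwrite(f'pics/{tag}.png',im[:,:,::-1]); return load(tag)
def load(tag): return dict(np.load(f'pics/{tag}.npz'))
def ray(s,u,v,z):
    "pixel onto plane z"
    W=s['W'];R,t=W[:3,:3],W[:3,3];o=-R.T@t
    r=R.T@np.array([(u-s['cx'])/s['f'],(v-s['cy'])/s['f'],1]);return o+r*(z-o[2])/r[2]
def cloud(s):
    v,u=np.mgrid[:384,:512];d=s['d'];W=s['W']
    p=np.stack([(u-s['cx'])/s['f']*d,(v-s['cy'])/s['f']*d,d],-1)
    return (p-W[:3,3])@W[:3,:3]
E
python3 - <<'E'
from h import *
a=snap('top','top0');b=snap('side','side0')
cv2.imwrite('pics/both.png',np.hstack([a['im'],b['im']])[:,:,::-1])
import json
for n in('top','side'):print({k:(np.round(v,3).tolist()) for k,v in arm.calibration(n).items()})
print(arm.get_obs())
E
```

```text
pics
{'fov_y': 54.873, 'cx': 249.227, 'cy': 196.202, 'world_to_cam': [[0.029, -0.999, -0.034, -0.003], [-0.99, -0.024, -0.136, 0.483], [0.135, 0.038, -0.99, 0.631], [0.0, 0.0, 0.0, 1.0]]}
{'fov_y': 52.174, 'cx': 257.237, 'cy': 191.21, 'world_to_cam': [[0.965, -0.263, -0.013, -0.5], [-0.212, -0.745, -0.632, 0.146], [0.157, 0.613, -0.775, 0.655], [0.0, 0.0, 0.0, 1.0]]}
{'clock': 0.1, 'q': array([-1.27201277e+00,  1.26309819e-01, -4.05092408e-02,  1.40539997e+00,
       -9.60609465e-06,  1.57082579e+00]), 'joint_velocities': array([ 0.00014802, -0.00228199,  0.0035869 ,  0.00058389, -0.00205525,
        0.00367104]), 'joint_efforts': array([-1.75447149e-03, -4.36902165e+01,  3.53609598e+01,  1.36348532e-02,
        5.52189044e-05,  6.25041267e-06]), 'ee_pos': array([ 0.15442601, -0.50138644,  0.23061049]), 'orientation': array([ 2.06107034,  0.31168669, -2.06153158]), 'wrist_force': array([-0.54932086,  0.07238274, -0.82092192]), 'wrist_torque': array([-0.01902675,  0.0021011 ,  0.01131464]), 'gripper_width': 0.08520679498732715}
```

View pics/top0.png

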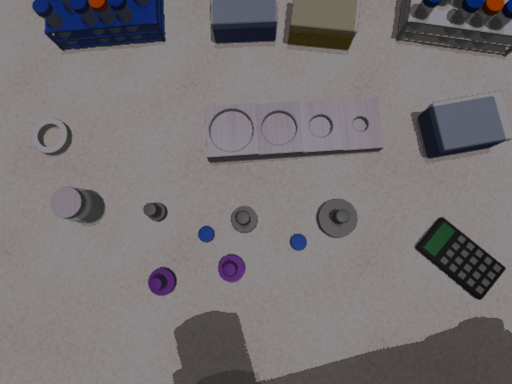

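View pics/side0.png

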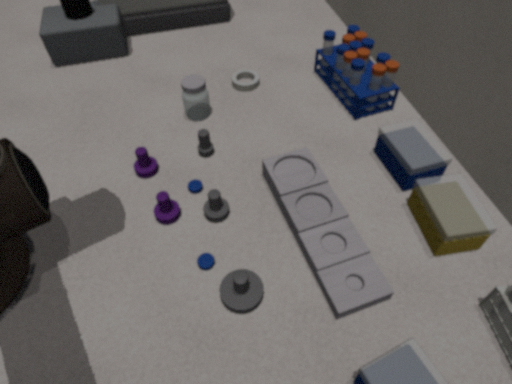

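Top view: the grey stoppers are at (153,211) small, (244,218) middle and (338,217) large. The purple decoys are at (231,268) and (162,282). The wells, smallest to largest, are at (360,124), (320,126), (279,128) and (231,131). I choose the grey stopper at (244,218), then measure it and crop in to check.

Run:
```python
from h import *
s=load('top0');P=cloud(s);im=s['im']
hsv=cv2.cvtColor(im,cv2.COLOR_RGB2HSV)
cv2.imwrite('pics/crop.png',cv2.resize(im[85:300,130:400,::-1],None,fx=2.9,fy=2.7*2.9/2.7,interpolation=cv2.INTER_CUBIC)[:600])
# stoppers by height from depth
for n,(u,v) in dict(small=(153,211),mid=(244,218),large=(338,217)).items():
    w=P[v-28:v+28,u-28:u+28].reshape(-1,3);k=w[(w[:,2]>.045)];dk=w[(w[:,2]>.010)&(w[:,2]<.026)]
    kt=k[k[:,2]>k[:,2].max()-.006] if len(k) else k
    rec=lambda q:cv2.minEnclosingCircle(q[:,:2].astype(np.float32)*1000)
    print(n,len(kt),np.median(kt,0).round(4),rec(kt),'disc',len(dk),rec(dk))
# wells: dark-rim contours -> ellipse -> ray at step height
g=cv2.cvtColor(im,cv2.COLOR_RGB2GRAY)
for i,(u,v,r,h) in enumerate([(360,124,12,.026),(320,126,16,.032),(279,128,23,.038),(231,131,27,.044)]):
    top=P[v-30:v+30,u-30:u+30]
    m=np.zeros(g.shape,np.uint8);cv2.circle(m,(u,v),r,255,-1)
    z=P[...,2]; hole=((z<h-.005)&(z>h-.02)&(m>0)).astype(np.uint8)
    c=max(cv2.findContours(hole,0,1)[0],key=cv2.contourArea,default=None)
    if c is not None and len(c)>4:
        e=cv2.fitEllipse(c);print(i+1,'ell',np.round(e[0],1),np.round(e[1],1),'mouth',ray(s,*e[0],h)[:2].round(4),'stepz',np.percentile(z[v-25:v+25,u-5:u+5],[5,50,80]).round(4))
# gauge footprint
z=P[...,2];M=(z>.018)&(z<.055);M[:85]=0;M[170:]=0;M[:,:190]=0;M[:,400:]=0
r=cv2.minAreaRect(P[M][:,:2].astype(np.float32)*1000);print(r,cv2.boxPoints(r).round(1).tolist())
```

```text
small 6 [ 0.394  -0.0158  0.6906] ((393.9960632324219, -15.7593412399292), 9.999999747378752e-05) disc 127 ((453.1786804199219, 180.89268493652344), 16.856782913208008)
mid 16 [ 0.394  -0.0158  0.6906] ((393.9960632324219, -15.7593412399292), 9.999999747378752e-05) disc 384 ((443.2915344238281, 18.361677169799805), 24.02895736694336)
large 13 [ 0.394  -0.0158  0.6906] ((393.9960632324219, -15.7593412399292), 9.999999747378752e-05) disc 1008 ((450.03961181640625, -151.08267211914062), 34.9465217590332)
1 ell [359.9 124.3] [12.8 14.2] mouth [ 0.6232 -0.1907] stepz [0.0155 0.0258 0.027 ]
2 ell [320.4 126. ] [20.3 21.7] mouth [ 0.6165 -0.1174] stepz [0.0208 0.0308 0.0327]
3 ell [278.9 128. ] [32.1 33.7] mouth [ 0.6095 -0.0412] stepz [0.0266 0.029  0.0378]
4 ell [231.3 130.4] [40.6 42.6] mouth [0.6014 0.045 ] stepz [0.0322 0.0342 0.0366]
((613.1385498046875, -68.16436767578125), (97.43347930908203, 322.5273132324219), 5.0720601081848145) [[550.4000244140625, 88.19999694824219], [578.9000244140625, -233.10000610351562], [675.9000244140625, -224.5], [647.4000244140625, 96.80000305175781]]
```

View pics/crop.png

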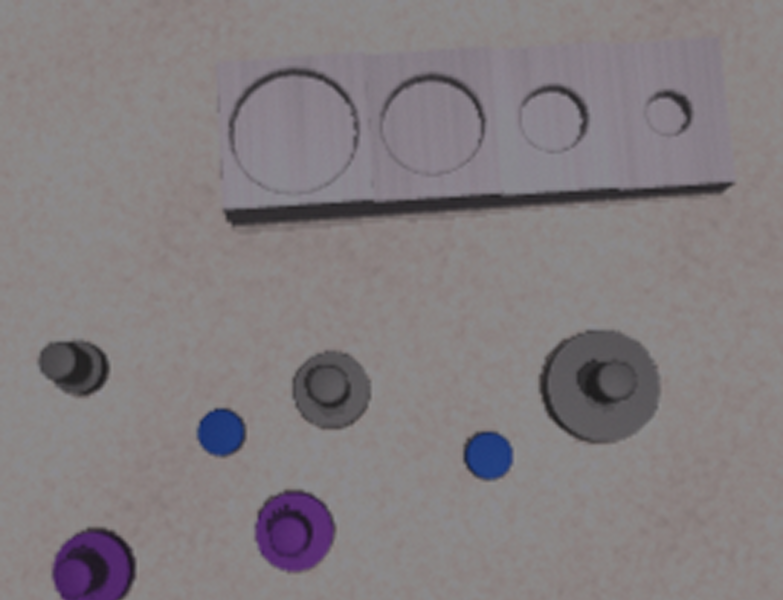

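The crop shows the chosen stopper as grey, with a disc radius of 24.0 mm (small 16.9, large 34.9) at (0.443, 0.018). Well spacings come out at 73.6 and 76.5 mm and the step heights match, so the measurements hold. Next I work out the tool axes and the shifts.

```bash
cat >> h.py <<'E'
from scipy.spatial.transform import Rotation as Ro
def to(p,o=None):
    "shift in tool axes (cm) from measured pose to world point p"
    o=o or arm.get_obs();R=Ro.from_rotvec(o['orientation']).as_matrix()
    return (R.T@(np.array(p)-o['ee_pos'])*100).round(2)
E
python3 - <<'E'
from h import *
o=arm.get_obs();R=Ro.from_rotvec(o['orientation']).as_matrix();print(R.round(3),to([.4433,.0184,.15]))
for y in(R[:,1],R[:,2]):print(np.degrees(np.arctan2(y[1],y[0])))
E
```

```text
[[-0.     0.294 -0.956]
 [ 0.001 -0.956 -0.294]
 [-1.    -0.001  0.   ]] [  8.12 -41.16 -42.91]
-72.88265146163731
-162.8826506751797
```

```bash
python3 -m handwheel '0.2 -2.06 -2.15 0 0.3;0.2 -2.06 -2.15 0 0.3;0.2 -2.06 -2.15 0 0.3;0.2 -2.06 -2.15 0 0.3;0.2 -2.06 -2.15 0 0.3;0.2 -2.06 -2.15 0 0.3;0.2 -2.06 -2.15 0 0.3;0.2 -2.06 -2.15 0 0.3;0.2 -2.06 -2.15 0 0.3;0.2 -2.06 -2.15 0 0.3;0.2 -2.06 -2.15 0 0.3;0.2 -2.06 -2.15 0 0.3;0.2 -2.06 -2.15 0 0.3;0.2 -2.06 -2.15 0 0.3;0.2 -2.06 -2.15 0 0.3;0.2 -2.06 -2.15 0 0.3;0.2 -2.06 -2.15 0 0.3;0.2 -2.06 -2.15 0 0.3;0.2 -2.06 -2.15 0 0.3;0.2 -2.06 -2.15 0 0.3' 30
python3 - <<'E'
from h import *
o=arm.get_obs();print(o['q'].round(2),to([.4433,.0184,.10]),o['ee_pos'])
s=snap('wrist','w1');P=cloud(s);z=P[...,2];ok=s['d']>0
for a,b in((.012,.024),(.053,.064)):
    m=((z>a)&(z<b)&ok).astype(np.uint8)
    for c in cv2.findContours(m,0,1)[0]:
        if cv2.contourArea(c)>150:
            mm=np.zeros_like(m);cv2.drawContours(mm,[c],-1,1,-1);q=P[(mm>0)&(m>0)];print(a,cv2.boundingRect(c),q.mean(0).round(4),cv2.minEnclosingCircle(q[:,:2].astype(np.float32)*1000))
E
```

```text
clock: 2.1
ee_pos: [0.4444, 0.0198, 0.1909]
orientation: [2.06, 0.31, -2.061]
wrist_force: [0.8, -0.7, 0.2]
gripper_width: 0.0554
[ 0.04 -0.02 -0.28  1.31 -0.    2.89] [9.09 0.1  0.14] [0.44440921 0.01982315 0.19090986]
0.012 (471, 251, 41, 90) [ 0.3858 -0.3385  0.0152] ((380.010498046875, -360.808349609375), 74.44218444824219)
0.012 (203, 218, 38, 36) [0.3644 0.0399 0.0179] ((356.33184814453125, 40.18345260620117), 24.24179458618164)
0.012 (313, 216, 23, 21) [ 0.4067 -0.0797  0.0126] ((406.292236328125, -79.57328033447266), 14.379667282104492)
0.012 (99, 210, 41, 37) [0.3349 0.1618 0.0177] ((329.06976318359375, 165.559814453125), 24.159095764160156)
0.012 (363, 182, 59, 55) [ 0.4547 -0.1429  0.0182] ((451.6409912109375, -149.13491821289062), 35.31076431274414)
0.012 (184, 169, 24, 23) [0.4172 0.0897 0.0126] ((416.46588134765625, 89.40901947021484), 14.086494445800781)
0.012 (238, 155, 41, 40) [0.4505 0.0216 0.0181] ((444.9017333984375, 20.131359100341797), 23.93570327758789)
0.012 (107, 109, 31, 32) [0.4586 0.1762 0.0177] ((455.0286560058594, 182.80853271484375), 17.23453712463379)

[... 173 characters left out ...]
5, 307.0580139160156), 28.574325561523438)
0.012 (421, 32, 39, 46) [ 0.6207 -0.1187  0.0224] ((619.684814453125, -117.75736236572266), 20.86747169494629)
0.053 (208, 242, 20, 20) [0.3579 0.0404 0.0576] ((356.75634765625, 40.389183044433594), 12.029932022094727)
0.053 (91, 234, 24, 20) [0.3301 0.1646 0.0573] ((328.3773498535156, 165.11073303222656), 12.104122161865234)
0.053 (397, 213, 24, 21) [ 0.4521 -0.1475  0.0577] ((452.1181640625, -148.8682403564453), 12.155184745788574)
0.053 (247, 174, 23, 22) [0.4457 0.0203 0.0578] ((445.1086730957031, 19.925683975219727), 11.781807899475098)
0.053 (89, 116, 26, 24) [0.4557 0.1818 0.0575] ((455.15826416015625, 182.99461364746094), 11.980222702026367)
```

View pics/w1.png

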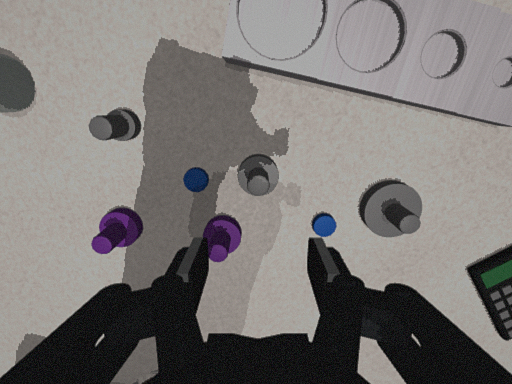

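The stopper appears at (258,175) in the wrist view, directly below the TCP. The wrist knob reading (0.445, 0.020) agrees with the top view to 2 mm. I descend 16.5 cm and grip.

```bash
python3 -m handwheel '1.5 0 0 0 0.3;1.5 0 0 0 0.3;1.5 0 0 0 0.3;1.5 0 0 0 0.3;1.5 0 0 0 0.3;1.5 0 0 0 0.3;1.5 0 0 0 0.3;1.5 0 0 0 0.3;1.5 0 0 0 0.3;1.5 0 0 0 0.3;1 0 0 0 0.3;0.5 0 0 0 0.3;0 0 0 0 0.3;0 0 0 0 -1;0 0 0 0 -1;0 0 0 0 -1;0 0 0 0 -1;0 0 0 0 -1;0 0 0 0 -1;0 0 0 0 -1' 30
python3 -m handwheel '0 0 0 0 -1;0 0 0 0 -1;0 0 0 0 -1'
python3 - <<'E'
from h import *
s=snap('side','s2')
cv2.imwrite('pics/s2c.png',cv2.resize(s['im'][100:300,120:400,::-1],None,fx=2.5,fy=2.5))
E
```

```text
clock: 4.15
ee_pos: [0.4448, 0.0186, 0.027]
orientation: [2.062, 0.31, -2.059]
wrist_force: [-0.6, -0.1, 4.7]
gripper_width: 0.0236
clock: 4.45
ee_pos: [0.4448, 0.0186, 0.027]
orientation: [2.062, 0.31, -2.059]
wrist_force: [-0.4, 1.3, 5.6]
gripper_width: 0.0229
```

View pics/s2c.png

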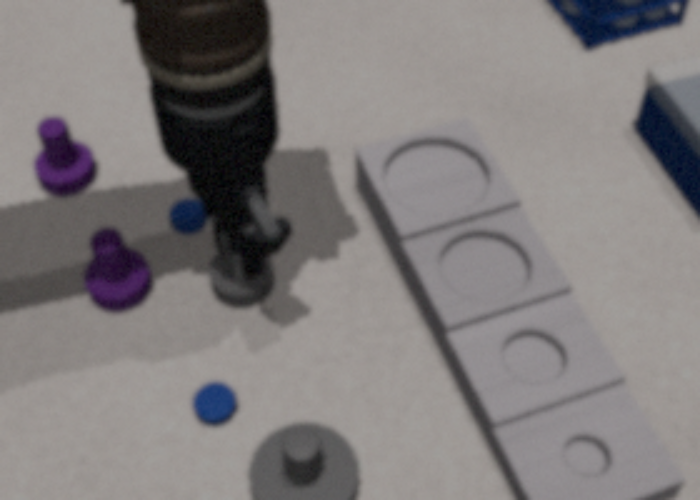

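Side view: the fingers are closed around the knob with the disc flat at crop (242,290), and the opening is 23 mm. I lift, then work out the shifts to each step.

```bash
python3 -m handwheel '-0.5 0 0 0 -1;-1 0 0 0 -1;-1.5 0 0 0 -1;-1.5 0 0 0 -1;-1.5 0 0 0 -1;-1 0 0 0 -1;-0.5 0 0 0 -1;0 0 0 0 -1'
python3 - <<'E'
from h import *
print(to([.6253,-.1915,.10]))
s=snap('side','s3');P=cloud(s);z=P[...,2];m=((z>.058)&(z<.3)&(s['d']>0))
snap('wrist','w3')
w=load('w3');cv2.imwrite('pics/c3.png',np.hstack([s['im'][100:260,130:330],w['im'][150:310,160:360]])[:,:,::-1].repeat(2,0).repeat(2,1))
E
```

```text
clock: 5.3
ee_pos: [0.4446, 0.0186, 0.1019]
orientation: [2.062, 0.31, -2.06]
wrist_force: [-0.4, 0.6, -0.4]
gripper_width: 0.0232
[  0.21  25.4  -11.08]
```

View pics/c3.png

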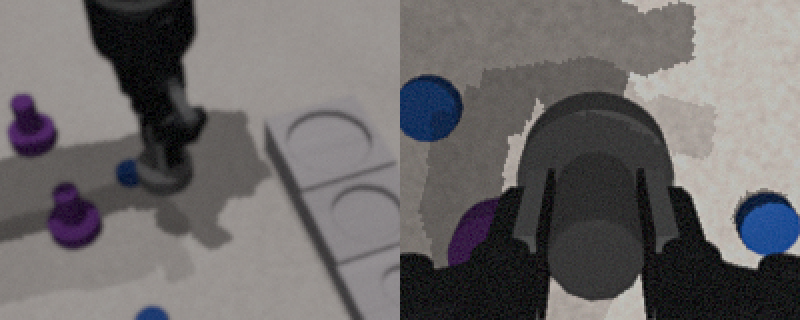

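The stopper is held upright in the wrist crop, with its disc between the fingers at (595,150). I move over step 1.

```bash
python3 -m handwheel '0 0.7 -0.3 0 -1;0 1.4 -0.6 0 -1;0 1.5 -0.66 0 -1;0 1.5 -0.66 0 -1;0 1.5 -0.66 0 -1;0 1.5 -0.66 0 -1;0 1.5 -0.66 0 -1;0 1.5 -0.66 0 -1;0 1.5 -0.66 0 -1;0 1.5 -0.66 0 -1;0 1.5 -0.66 0 -1;0 1.5 -0.66 0 -1;0 1.5 -0.66 0 -1;0 1.5 -0.66 0 -1;0 1.5 -0.66 0 -1;0 1.5 -0.66 0 -1;0 1.5 -0.66 0 -1;0 0.8 -0.34 0 -1;0 0 0 0 -1;0 0 0 0 -1'
python3 - <<'E'
from h import *
print(to([.6253,-.1915,.056]),arm.get_obs()['q'].round(2))
w=snap('wrist','w4');P=cloud(w);z=P[...,2];ok=w['d']>0
# disc rim of held stopper, top at TCPz-.009
h=arm.get_obs()['ee_pos'][2]-.009
m=((abs(z-h)<.005)&ok).astype(np.uint8);m[:, :100]=0;m[:,420:]=0
q=P[m>0];print(m.sum(),cv2.minEnclosingCircle(q[:,:2].astype(np.float32)*1000))
for i,(X,Y,hh) in enumerate([(.625,-.1913,.026),(.618,-.1176,.032),(.611,-.0412,.038)]):
    m=((np.hypot(P[...,0]-X,P[...,1]-Y)<[.018,.025,.036][i])&(z<hh-.005)&(z>hh-.016)&ok).astype(np.uint8)
    cs=cv2.findContours(m,0,1)[0]
    if cs:
        c=max(cs,key=cv2.contourArea);q=P[m>0];print(i+1,cv2.boundingRect(c),cv2.minEnclosingCircle(q[:,:2].astype(np.float32)*1000))
t=snap('top','t4')
cv2.imwrite('pics/c4.png',np.hstack([w['im'],t['im'][85:277,190:446].repeat(2,0).repeat(2,1)])[:,:,::-1][:, :1024:1])
cv2.imwrite('pics/c4.png',cv2.resize(cv2.imread('pics/c4.png'),(800,300)))
E
```

```text
clock: 7.4
ee_pos: [0.6252, -0.1912, 0.101]
orientation: [2.06, 0.311, -2.062]
wrist_force: [-0.0, 0.4, 0.1]
gripper_width: 0.0231
[ 4.5   0.03 -0.01] [-0.3   0.4   0.02  1.2   0.    2.55]
1885 ((627.2047729492188, -189.60887145996094), 23.876489639282227)
1 (242, 188, 31, 11) ((628.447998046875, -189.2172393798828), 12.928162574768066)
2 (142, 162, 51, 49) ((618.0536499023438, -115.60399627685547), 20.94183349609375)
3 (23, 127, 83, 81) ((611.19677734375, -38.34381103515625), 32.027366638183594)
```

View pics/c4.png

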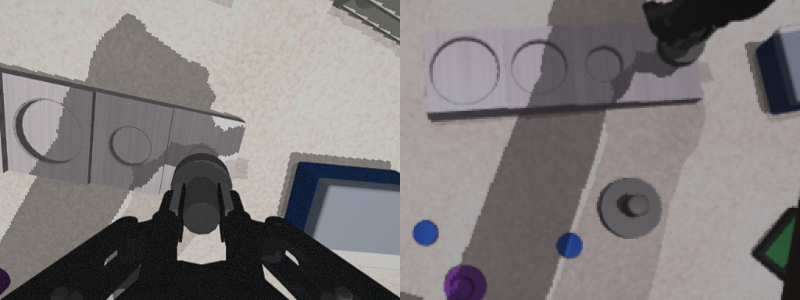

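In the wrist view the held disc has radius 23.9 mm, which is right. It sits 2.6 mm too far in +x relative to wells 2 and 3, so I shift by that and descend gently.

```bash
python3 -m handwheel '0.3 -0.07 0.24 0 -1;0.7 0 0 0 -1;0.8 0 0 0 -1;0.8 0 0 0 -1;0.8 0 0 0 -1;0.6 0 0 0 -1;0.4 0 0 0 -1;0.2 0 0 0 -1;0 0 0 0 -1;0 0 0 0 -1;0.1 0 0 0 -1;0 0 0 0 -1'
python3 -m handwheel '0.1 0 0 0 -1;0 0 0 0 -1'; python3 -m handwheel '0.1 0 0 0 -1;0 0 0 0 -1'
```

```text
clock: 8.7
ee_pos: [0.6231, -0.1914, 0.0545]
orientation: [2.061, 0.31, -2.06]
wrist_force: [-0.6, 0.3, -0.0]
gripper_width: 0.023
clock: 8.9
ee_pos: [0.6229, -0.1914, 0.0532]
orientation: [2.061, 0.31, -2.061]
wrist_force: [-0.1, 0.8, -0.2]
gripper_width: 0.0233
clock: 9.1
ee_pos: [0.623, -0.1913, 0.0531]
orientation: [2.061, 0.31, -2.06]
wrist_force: [-2.4, 0.9, 3.7]
gripper_width: 0.0232
```

Contact comes exactly at the predicted height of 0.053. I press slightly and hold.

```bash
python3 -m handwheel '0.1 0 0 0 -1;0 0 0 0 -1;0 0 0 0 -1;0 0 0 0 -1'
python3 - <<'E'
from h import *
t=snap('side','s5')
cv2.imwrite('pics/c5.png',t['im'][130:340,200:420,::-1].repeat(2,0).repeat(2,1))
print(t['im'].shape)
E
```

```text
clock: 9.5
ee_pos: [0.623, -0.1913, 0.053]
orientation: [2.062, 0.31, -2.059]
wrist_force: [-4.3, 1.8, 10.1]
gripper_width: 0.0232
(384, 512, 3)
```

View pics/c5.png

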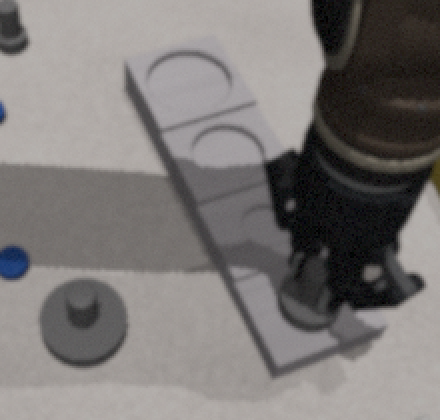

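The stopper is flat on step 1 at crop (305,300) with about 10 N on it. I lift, move to step 2 (tool y −7.24 cm, z −1.55 cm), and set it down to just above contact.

```bash
python3 -m handwheel '-0.5 0 0 0 -1;-1 0 0 0 -1;-1 0 0 0 -1;-0.7 0 0 0 -1;0 -0.4 -0.08 0 -1;0 -0.8 -0.17 0 -1;0 -0.8 -0.17 0 -1;0 -0.8 -0.17 0 -1;0 -0.8 -0.17 0 -1;0 -0.8 -0.17 0 -1;0 -0.8 -0.17 0 -1;0 -0.8 -0.17 0 -1;0 -0.8 -0.18 0 -1;0 -0.44 -0.1 0 -1;0 0 0 0 -1;0.5 0 0 0 -1;0.8 0 0 0 -1;0.6 0 0 0 -1;0.3 0 0 0 -1;0 0 0 0 -1'
python3 - <<'E'
from h import *
print(to([.6230-.0065,-.1913+.0737,.059]))
w=snap('wrist','w6');P=cloud(w);z=P[...,2];ok=w['d']>0
h=arm.get_obs()['ee_pos'][2]-.009
m=((abs(z-h)<.004)&ok).astype(np.uint8);m[:, :180]=0;m[:,340:]=0
q=P[m>0];print(m.sum(),cv2.minEnclosingCircle(q[:,:2].astype(np.float32)*1000))
X,Y,hh=.611,-.0412,.038
m=((np.hypot(P[...,0]-X,P[...,1]-Y)<.037)&(z<hh-.005)&(z>hh-.016)&ok);q=P[m];print(cv2.minEnclosingCircle(q[:,:2].astype(np.float32)*1000))
E
```

```text
clock: 11.55
ee_pos: [0.6159, -0.1177, 0.0603]
orientation: [2.06, 0.31, -2.063]
wrist_force: [0.4, 0.1, -0.9]
gripper_width: 0.023
[ 0.13  0.   -0.06]
1820 ((617.241943359375, -116.294189453125), 23.839466094970703)
((611.2702026367188, -38.99839401245117), 32.112369537353516)
```

The disc-to-well-3 offset is (−6.0, 77.3) mm against an expected (−6.8, 76.7), so the stopper is centred over well 2. I press down.

```bash
python3 -m handwheel '0.1 0 0 0 -1;0.1 0 0 0 -1;0 0 0 0 -1;0.1 0 0 0 -1;0 0 0 0 -1;0 0 0 0 -1;0 0 0 0 -1'
```

```text
clock: 12.3
ee_pos: [0.6167, -0.1176, 0.059]
orientation: [2.062, 0.31, -2.06]
wrist_force: [-1.7, 0.7, 5.5]
gripper_width: 0.023
```

Resting at 0.059 as predicted, with 5.5 N. Next is step 3 (tool y −7.55 cm, z −1.65 cm), stopping just above the mouth.

```bash
python3 -m handwheel '-0.5 0 0 0 -1;-1 0 0 0 -1;-1 0 0 0 -1;-0.7 0 0 0 -1;0 -0.4 -0.08 0 -1;0 -0.8 -0.17 0 -1;0 -0.8 -0.17 0 -1;0 -0.8 -0.17 0 -1;0 -0.8 -0.18 0 -1;0 -0.8 -0.18 0 -1;0 -0.8 -0.18 0 -1;0 -0.8 -0.18 0 -1;0 -0.8 -0.18 0 -1;0 -0.6 -0.14 0 -1;0 -0.15 -0.03 0 -1;0.5 0 0 0 -1;0.6 0 0 0 -1;0.4 0 0 0 -1;0.2 0 0 0 -1;0 0 0 0 -1'
python3 - <<'E'
from h import *
print(to([.6163-.0064,-.1176+.077,.055]))
w=snap('wrist','w7');P=cloud(w);z=P[...,2];ok=w['d']>0
h=arm.get_obs()['ee_pos'][2]-.009
m=((abs(z-h)<.004)&ok).astype(np.uint8);m[:, :180]=0;m[:,340:]=0
q=P[m>0];print(m.sum(),cv2.minEnclosingCircle(q[:,:2].astype(np.float32)*1000))
t=snap('top','t7')
cv2.imwrite('pics/c7.png',np.hstack([w['im'][100:300,150:350],t['im'][85:185,195:295].repeat(2,0).repeat(2,1)])[:,:,::-1].repeat(2,0).repeat(2,1))
E
```

```text
clock: 14.3
ee_pos: [0.6097, -0.0408, 0.0726]
orientation: [2.06, 0.31, -2.062]
wrist_force: [-0.2, 1.1, -1.0]
gripper_width: 0.023
[ 1.76 -0.01 -0.02]
1821 ((611.0022583007812, -39.50993347167969), 23.775985717773438)
```

View pics/c7.png

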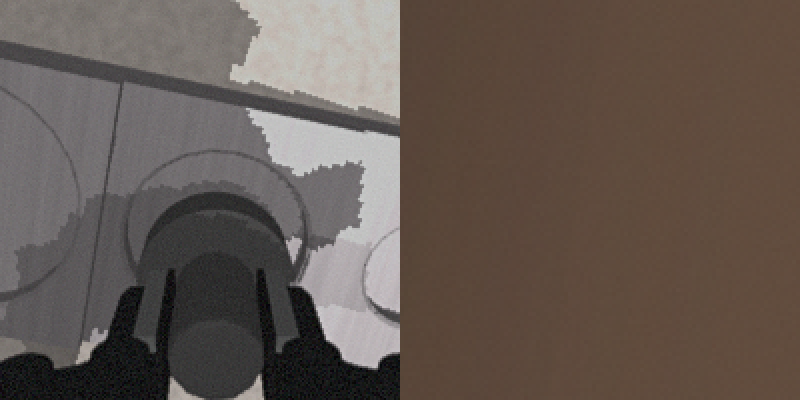

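The disc at (0.6110, −0.0395) is within 1 mm of well 3's centre at (0.6112, −0.0390), so I lower it in.

```bash
python3 -m handwheel '0.4 0 0 0 -1;0.4 0 0 0 -1;0.3 0 0 0 -1;0.3 0 0 0 -1;0.2 0 0 0 -1;0.1 0 0 0 -1;0 0 0 0 -1;0.1 0 0 0 -1;0 0 0 0 -1;0 0 0 0 -1'
```

```text
clock: 15.4
ee_pos: [0.6101, -0.0406, 0.0554]
orientation: [2.061, 0.31, -2.06]
wrist_force: [0.8, -0.8, -0.5]
gripper_width: 0.0228
```

```bash
python3 -m handwheel '0.1 0 0 0 -1;0 0 0 0 -1;0 0 0 0 -0.4;0 0 0 0 -0.2;0 0 0 0 0;0 0 0 0 0.2;0 0 0 0 0.3;0 0 0 0 0.3;0 0 0 0 0.3'
python3 -m handwheel '-0.5 0 0 0 0.3;-1 0 0 0 0.3;-1.5 0 0 0 0.3;-1.5 0 0 0 0.3;-1.5 0 0 0 0.3;-1.5 0 0 0 0.3;-1.5 0 0 0 0.3;-1.5 0 0 0 0.3;-1 0 0 0 0.3;-0.5 0 0 0 0.3;0 0 0 0 0.3;0 0 0 0 0.3'
python3 - <<'E'
from h import *
w=snap('wrist','w8');P=cloud(w);z=P[...,2];ok=w['d']>0
N=np.hypot(P[...,0]-.611,P[...,1]+.039)<.04
for a,b in((.041,.051),(.08,.092),(.024,.032)):
    q=P[N&ok&(z>a)&(z<b)];print(a,len(q),np.median(q[:,2]).round(4),cv2.minEnclosingCircle(q[:,:2].astype(np.float32)*1000)) if len(q) else print(a,0)
s=snap('side','s8')
cv2.imwrite('pics/c8.png',np.hstack([w['im'][80:280,150:350],s['im'][120:320,200:400]])[:,:,::-1].repeat(2,0).repeat(2,1))
E
```

```text
clock: 16.3
ee_pos: [0.6101, -0.0406, 0.0543]
orientation: [2.061, 0.31, -2.061]
wrist_force: [-0.4, 0.4, 0.7]
gripper_width: 0.0558
clock: 17.5
ee_pos: [0.6099, -0.0406, 0.1738]
orientation: [2.06, 0.31, -2.061]
wrist_force: [0.7, 0.7, -1.5]
gripper_width: 0.0554
0.041 1031 0.0462 ((610.6548461914062, -31.469043731689453), 32.424285888671875)
0.08 546 0.0859 ((610.7543334960938, -40.09000015258789), 11.902490615844727)
0.024 908 0.0283 ((611.7157592773438, -39.77001953125), 32.08598709106445)
```

View pics/c8.png

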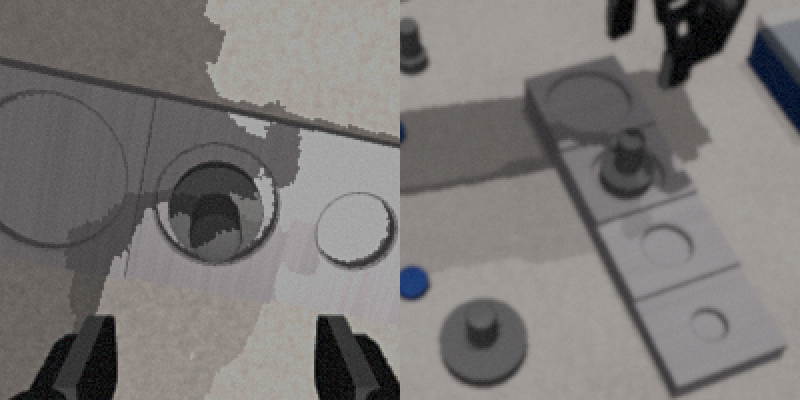

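The stopper stands in the third well. Its knob top is at z = 0.0859 (expected 0.086), about 1 mm off the well's centre, and the gripper is clear of everything. I hand in the job.

```bash
python3 -c "
from cell import arm
print(arm.finish_job())"
```

```text
the job is handed in; nothing more can be done
None
```

I gripped the middle-sized grey stopper by its knob and set it down, held, on the mouths of wells 1 and 2. I then lowered it, still held, into well 3, released it there and handed the job in at about 17.6 s.

- **Well 1:** It touched down at the predicted height (TCP 0.053 m) with up to about 10 N on it. I had first corrected a 2.6 mm offset in x, seen in the wrist camera.
- **Well 2:** It touched down at the predicted height (TCP 0.059 m) with about 5.5 N, centred within about 1 mm.
- **Well 3:** After release the knob top measured z = 0.0859 m, against 0.086 m expected for a seated stopper. The axes were about 1 mm apart, it looked upright in both views, and the gripper was about 12 cm clear above.

**Disagreements:**
- The top and wrist cameras differed by 2–3 mm, so I aligned with wrist-only relative measurements.
- Before release I felt no clear contact force at the bottom of well 3. The final height shows that it seated.

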